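# Lock a craft panel against a T-slot rail with a quarter-turn hold-down clip

### The arm

A 6-joint arm with a two-finger parallel gripper is mounted at the origin on the work surface. World frame = base frame: x ahead of the robot, y to its left, z up, the work surface at z = 0. Lengths are in m, angles in rad, forces in N, time in s.
With the tool pointing down it reaches from about 0.35 to 0.975 m from the base axis. Payload 4.9 kg.
Tool frame: the origin (TCP) lies at the very end of the fingers, on their centre line; the grasp point (between the pads) lies 19 mm behind it; z points along the fingers, y is the line along which they close (so a half turn about z gives the same grasp; the last joint's range is limited). The gripper opens to 85 mm and grips with 20 to 120 N. Pads are 22 mm wide; open, the fingers measure 114 mm over their backs; the gripper's body (76 mm by 85 mm) begins 54 mm behind the grasp point. The pads swing forward as they close: fully open they stand 13 mm farther back than shut.
Start: joints at [1.059, 0.053, 1.613, -0, 1.476, -0.119], TCP at [0.239, 0.577, 0.231] pointing down, gripper open.
Joint ranges: [-3.01, 3.01], [-1.01, 2.22], [0.06, 2.58], [-1.02, 4.17], [0.09, 2.62], [-3.14, 3.14]. Speed limits (rad/s): [2.57, 2.57, 3.14, 3.14, 3.14, 3.14].

### API

Orientations are given as a rotation vector (axis times angle).
In Python, from cell import robot, release, grab, planner, status, snapshot, get_calibration, workorder gives the robot as it stands. The module is installed in compiled form; this text tells all that it offers. Calls block until the motion is done:
- robot.movep(position, orientation): joint-space move of the TCP to a pose.
- robot.movel(position, orientation=None, rate=0.15, force_limit=None): straight line of the TCP; orientation=None keeps the orientation; rate is the mean speed in m/s. With force_limit (N) it stops when the force on the tool has changed by that much, and returns True; else False.
- robot.movej(angles): joint-space move.
- release() and grab(effort=None): open the fingers fully, or close them until they stop; effort is the grip in N (None keeps the last).
- robot.sleep(seconds).
- planner.solve_ik(position, orientation): joint angles nearest the present ones, or None.
- status.state(): the state.
- snapshot(name): name is "side" or "top" or "wrist"; returns the picture (384x512x3 uint8, red, green, blue); there is no depth.
- get_calibration(name): a dict with "K" (3x3 intrinsics, pixels), "position" and "attitude" of the camera in the world. Camera axes: x right, y down, z forward; pixel columns grow to the right and rows downward; lengths in m; the calibration is good to about 2 mm. A picture is of the moment at which its call begins: read the wrist's pose just before it. get_calibration takes no time and is no camera call; for the wrist camera it gives the pose at the moment of the call.
A pose or a line that the arm cannot do raises robot.Unreachable and nothing moves.
- workorder.close_job(): hands the job in; it is judged then, once.
The state is a dict: "t": time; "q": joint angles; "qd": joint speeds; "tau": joint torques, N m; "tcp_pos": TCP position; "tcp_rot": TCP orientation; "force": force on the tool from outside, world axes, zero at the start; "ft_torque": the same for the moment, N m; "gripper_width": finger opening in m; "gripper_force": force on a finger pad.
Only numpy, scipy, OpenCV 4.12 (cv2) and the standard library are available. Lean on these libraries where they do the work, as an engineer would, in place of code of your own. Each camera call takes 0.05 s, during which the arm holds its last target. There are 200 camera calls.

### The job

Slide the mosaic panel squarely up against the long side of the aluminium rail that faces it, all along its edge. Then take the orange hold-down clip from its wooden rest, drop its T-foot lengthwise into the rail's slot beside the blue patch and let go; after that turn the clip a quarter turn, so that its foot locks crosswise under the slot and its arm lies straight across the rail over the blue patch, the panel still tight against the rail. Do not push about or tip the flask, the tape roll or the jar.

Things in the scene. Friction and masses are not known exactly. Their poses are not given: they have to be found in the camera images.
- rail: Aluminium T-slot rail fixed to the bench, 60 mm wide (x) by 300 long (y) by 26 high, plus black end caps 6 thick. Origin: centre of its underside, at bench height; x points away from the panel. Slot 18 wide along its whole length at x = 0; lips 6 thick; hollow below 48 wide, its floor 4 above the bench. The panel must meet the face at x = -30.
- panel: Loose dark wooden mosaic panel, 110 mm deep (x) by 180 long (y) by 24 thick, 0.3 to 0.65 kg, flat on the bench on the robot's side of the rail, its edge 24 to 50 mm from it, slightly askew. Origin: centre of its underside. Its +x long edge must meet the rail; push the opposite one (x = -55). A blue patch lies at the middle of the +x edge (x +5 to +55, y -30 to +30).
- panel_edge (a point): Middle of the panel's top edge at the side that must meet the rail (panel x +55 mm, y 0, z +24), beside the blue patch.
- clip: Orange hold-down clip, loose, 0.14 to 0.24 kg, upright in the rest. Origin: on its vertical axis at the underside of its steel collar (diameter 34 mm, z 0 to 6). Arm along +x, 16 wide, x -10 to +85, z 1 to 15. Seated in the rail the collar rests on the lips (origin 26 above the bench), the arm passes 3 above the panel's top, and the clip turns and slides freely, both ways.
- clip_foot (a point): Bottom of the clip's T-foot, on the axis (clip z -18). Neck diameter 12 mm (clip z 0 to -10); foot along clip x, 44 by 13 (z -10 to -14), narrowing to 40 by 9 (z -14 to -18). It enters the slot only with clip x along the slot, pointing either way.
- clip_grip (a point): Middle of the clip's finger grip, on the axis at clip z +38: an upright block 36 mm long (clip x) by 14 thick (clip y), z 15 to 60. Pinch the 14 mm thickness from above.
- clip_pad (a point): Point on the centre line of the underside of the clip's arm, 65 mm from the clip's axis (clip x +65, z +1). Finally over the blue patch.
- rest: Wooden block fixed to the bench, in which the clip starts; 110 by 60 by 30 mm high, x -45 to +65. Origin: at bench height under the clip's axis. The clip's foot hangs in a pocket 54 by 21; lift it straight up by 25 or more to free it. May be left or right of the rail.
- tray: Black open sorting tray with coloured beads, fixed, 110 by 150 by 28 mm high, on the other side from the rest. Origin: centre of its underside.
- flask: Standing steel flask, diameter 66 mm, 190 high, just beyond the rail (robot's far side) near its left or right half: an obstacle. Leave alone. Origin: centre of its underside.
- tape: Low yellow roll of tape lying flat, diameter 90 mm, 25 high, beyond the other half of the rail. Leave alone. Origin: centre of its underside.
- jar: Small jar with red lid, diameter 56 mm, 75 high, next to the rest. Leave alone. Origin: centre of its underside.
Things that resemble listed ones, but are neither listed nor needed, are in the scene too. Leave any red look-alike of the panel alone.

How it is judged:
By the outcome, as a careful person would: the job done as asked, in the order asked, and still so for the second after the job is handed in, with the robot touching nothing.
It also fails if it takes over 67 s, if anything falls off the work surface, if the arm or the gripper's body presses on something with over 40 N, if the wrist force passes 120 N, or if a joint passes its speed limit or range.

## Working session

There is one attempt and no reset: what is moved stays moved. The work goes in short steps, each a Python script; the robot and the scene stay as the last script left them, time stands still between calls to the robot, and variables do not carry over. Pictures are saved under pics/ and viewed, at most 10 in all, crops included, and the job is handed in when it is done.

```bash
mkdir -p pics; python3 - <<'E'
from cell import *
import cv2, numpy as np
for n in ("side","top"):
    im=snapshot(n); cv2.imwrite(f"pics/{n}0.png",im[:,:,::-1]); c=get_calibration(n); print(n,c)
s=status.state(); print(s['t'],s['tcp_pos'],s['tcp_rot'],s['force'],s['gripper_width'])
E
```

```text
side {'K': array([[430.12934737,   0.        , 253.55380017],
       [  0.        , 430.12934737, 190.5654192 ],
       [  0.        ,   0.        ,   1.        ]]), 'position': array([ 0.12697556, -0.68393199,  0.66983504]), 'attitude': array([-2.16912553,  0.54491687, -0.29673557])}
top {'K': array([[352.44034251,   0.        , 254.48036993],
       [  0.        , 352.44034251, 190.02757924],
       [  0.        ,   0.        ,   1.        ]]), 'position': array([ 0.27664811, -0.0259619 ,  1.10922187]), 'attitude': array([-2.1208381 ,  2.09484861, -0.21268128])}
0.1 [0.23897181 0.57690944 0.2301766 ] [-6.12955839e-01 -3.08063176e+00  2.74732757e-03] [ 0.15835331 -0.13112367 -0.21401908] 0.08564410616163201
```

View pics/top0.png

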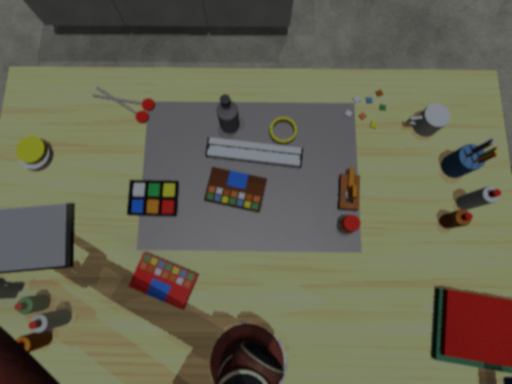

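View pics/side0.png

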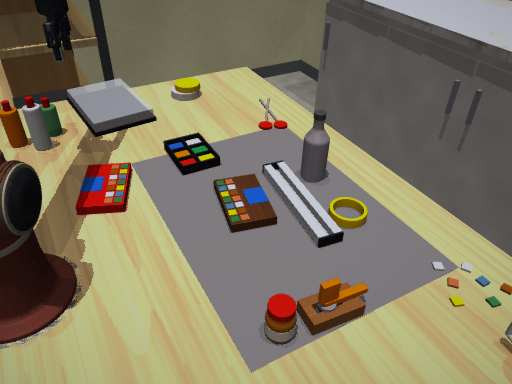

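The top view shows the rail at (255,152), the panel at (236,190), the clip in its rest at (348,188) with the arm pointing up, the flask at (228,115), the tape at (283,130) and the jar at (349,224). Next I'll get coarse positions and then closer wrist views.

```bash
cat > h.py <<'E'
from cell import *
import cv2, numpy as np
from scipy.spatial.transform import Rotation as R
def ray(c,uv):
    d=np.linalg.inv(c['K'])@np.array([uv[0],uv[1],1.]); return c['position'],R.from_rotvec(c['attitude']).as_matrix()@d
def onz(c,uv,z):
    p,d=ray(c,uv); return p+d*(z-p[2])/d[2]
def proj(c,P):
    q=R.from_rotvec(c['attitude']).as_matrix().T@(np.asarray(P)-c['position']); q=c['K']@q; return q[:2]/q[2]
def ori(yaw): # tool down; closing line (tool y) at world angle yaw
    y=np.array([np.cos(yaw),np.sin(yaw),0]); z=np.array([0,0,-1.]); x=np.cross(y,z)
    return R.from_matrix(np.c_[x,y,z]).as_rotvec()
E
python3 - <<'E'
from h import *
np.set_printoptions(precision=4,suppress=True)
c=get_calibration("top")
for n,uv,z in [("railc",(254,152),.026),("raill",(206,147),.026),("railr",(301,157),.026),("panel",(236,190),.024),("clip",(348,190),.05),("flask",(229,126),0),("tape",(283,130),.02),("jar",(349,224),.07)]: print(n,onz(c,uv,z))
s=status.state(); M=R.from_rotvec(s['tcp_rot']).as_matrix(); print("toolY",M[:,1])
w=get_calibration("wrist"); print(w, M.T@(w['position']-s['tcp_pos']))
def best(p,yaws):
    out=[]
    for y in yaws:
        q=planner.solve_ik(p,ori(y)); out.append((round(y,2),None if q is None else np.round(q,2)))
    return out
for r in best([.5,0.0,.35],np.arange(-3.14,3.2,.785)): print(r)
E
```

```text
railc [ 0.6311 -0.0128  0.026 ]
raill [0.6463 0.1423 0.026 ]
railr [ 0.616  -0.1636  0.026 ]
panel [0.506  0.0422 0.024 ]
clip [ 0.5045 -0.303   0.05  ]
flask [0.7298 0.0724 0.    ]
tape [ 0.7095 -0.1068  0.02  ]
jar [ 0.3977 -0.2965  0.07  ]
toolY [ 0.3828  0.9238 -0.0018]
{'K': array([[296.7857,   0.    , 253.1734],
       [  0.    , 296.7857, 190.149 ],
       [  0.    ,   0.    ,   1.    ]]), 'position': array([0.1652, 0.6078, 0.3719]), 'attitude': array([2.382 , 1.5933, 0.2536])} [ 0.08    0.0001 -0.1417]
(np.float64(-3.14), array([-0.15, -0.29,  1.73,  0.  ,  1.7 ,  2.99]))
(np.float64(-2.36), array([-0.15, -0.29,  1.73, -0.  ,  1.7 ,  2.21]))
(np.float64(-1.57), array([-0.15, -0.29,  1.73, -0.  ,  1.7 ,  1.42]))
(np.float64(-0.78), array([-0.15, -0.29,  1.73, -0.  ,  1.7 ,  0.64]))
(np.float64(0.0), array([-0.15, -0.29,  1.73, -0.  ,  1.7 , -0.15]))
(np.float64(0.79), array([-0.15, -0.29,  1.73, -0.  ,  1.7 , -0.93]))
(np.float64(1.57), array([-0.15, -0.29,  1.73,  0.  ,  1.7 , -1.72]))
(np.float64(2.36), array([-0.15, -0.29,  1.73, -0.  ,  1.7 , -2.5 ]))
(np.float64(3.14), array([-0.15, -0.29,  1.73, -0.  ,  1.7 ,  2.99]))
```

```bash
python3 - <<'E'
from h import *
import pickle
np.set_printoptions(precision=4,suppress=True)
for i,p in enumerate([[.50,.0,.25],[.44,-.27,.25]]):
    robot.movep(p,ori(-np.pi/2-.097 if i==0 else -np.pi/2)); robot.sleep(.3)
    c=get_calibration("wrist"); im=snapshot("wrist")
    cv2.imwrite(f"pics/w{i}.png",im[:,:,::-1]); pickle.dump(c,open(f"w{i}.pkl","wb"))
print(status.state()['t'])
E
```

```text
4.1417
```

View pics/w0.png

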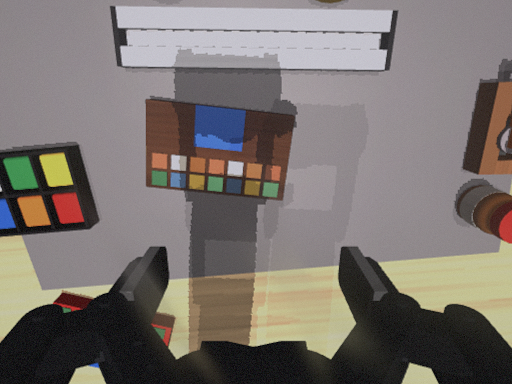

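View pics/w1.png

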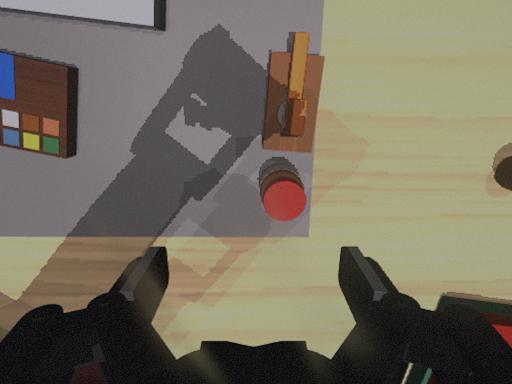

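The first wrist view shows the rail top at rows 8–70 with its caps at columns 113 and 397. The panel corners there are about (147,100), (295,115), (283,198) and (147,187). The second shows the clip's arm at (300,60), its grip near (293,115) and the jar at (284,195). I'll enlarge the details next.

```bash
python3 - <<'E'
from h import *
import pickle
np.set_printoptions(precision=4,suppress=True)
a=cv2.imread("pics/w0.png"); b=cv2.imread("pics/w1.png")
A=cv2.resize(a[0:80,100:410],None,fx=2.5,fy=2.5); B=cv2.resize(b[20:160,245:340],None,fx=2.8,fy=2.8)
C=np.zeros((600,800,3),np.uint8); C[:200,:775]=A; C[205:205+B.shape[0],:B.shape[1]]=B
P=cv2.resize(a[90:206,135:305],None,fx=2.8,fy=2.8); C[205:205+P.shape[0],300:300+P.shape[1]]=P
cv2.imwrite("pics/crop.png",C)
c=pickle.load(open("w0.pkl","rb")); h=cv2.cvtColor(a,cv2.COLOR_BGR2HSV)
m=((h[...,0]>100)&(h[...,0]<125)&(h[...,1]>150)&(h[...,2]>80)).astype(np.uint8)
m[:100]=0;m[160:]=0;m[:,:180]=0;m[:,260:]=0
r=cv2.minAreaRect(cv2.findContours(m,0,1)[0][0]); print("patch",r); 
for q in cv2.boxPoints(r): print(q,onz(c,q,.024))
# rail column/row profiles
g=cv2.cvtColor(a,cv2.COLOR_BGR2GRAY)
for u in (160,255,350): print(u,g[0:80,u].tolist())
for v in (20,60): print(v,g[v,106:130].tolist(),g[v,380:402].tolist())
E
```

```text
patch ((218.35366821289062, 127.81707763671875), (49.47332763671875, 40.417945861816406), 6.34019136428833)
[191.5366 145.1707] [0.5258 0.0748 0.024 ]
[196. 105.] [0.5727 0.0619 0.024 ]
[245.1707 110.4634] [0.5609 0.0042 0.024 ]
[240.7073 150.6342] [0.5131 0.0148 0.024 ]
160 [131, 130, 129, 136, 149, 145, 164, 195, 195, 196, 194, 193, 194, 198, 193, 198, 195, 195, 198, 193, 195, 196, 198, 196, 198, 196, 196, 192, 155, 85, 145, 201, 200, 194, 196, 196, 198, 195, 197, 197, 193, 197, 196, 199, 197, 186, 176, 198, 197, 198, 197, 196, 196, 198, 197, 196, 197, 196, 196, 196, 198, 194, 198, 199, 196, 202, 171, 80, 107, 136, 135, 133, 139, 157, 154, 153, 154, 153, 153, 152]
255 [152, 152, 152, 153, 153, 153, 155, 162, 182, 200, 194, 196, 198, 197, 198, 194, 198, 196, 196, 201, 196, 194, 196, 196, 198, 196, 197, 199, 198, 175, 118, 175, 201, 198, 200, 195, 197, 197, 199, 196, 194, 198, 195, 196, 196, 197, 199, 192, 190, 197, 194, 197, 197, 197, 199, 186, 161, 159, 156, 152, 154, 154, 158, 155, 157, 156, 155, 148, 99, 71, 86, 82, 86, 90, 102, 100, 103, 99, 101, 95]
350 [146, 146, 146, 143, 145, 146, 146, 145, 147, 166, 200, 195, 196, 196, 197, 196, 196, 196, 197, 195, 196, 195, 195, 197, 196, 196, 195, 195, 196, 200, 189, 141, 125, 190, 193, 195, 197, 195, 194, 196, 194, 199, 199, 195, 196, 194, 196, 195, 195, 189, 199, 196, 196, 196, 198, 197, 193, 197, 196, 197, 198, 194, 197, 197, 199, 197, 195, 198, 191, 145, 84, 118, 135, 134, 139, 152, 153, 149, 152, 154]
20 [141, 143, 144, 145, 149, 129, 48, 54, 52, 47, 85, 150, 200, 196, 196, 193, 198, 192, 193, 196, 194, 194, 193, 197] [193, 196, 195, 195, 196, 193, 194, 196, 196, 199, 187, 127, 45, 54, 51, 49, 85, 134, 145, 143, 142, 141]
60 [143, 141, 142, 146, 142, 145, 141, 146, 147, 140, 109, 53, 59, 64, 53, 127, 202, 197, 195, 195, 195, 198, 199, 198] [196, 197, 196, 197, 204, 178, 48, 54, 61, 52, 86, 132, 152, 142, 146, 147, 143, 148, 146, 148, 141, 144]
```

View pics/crop.png

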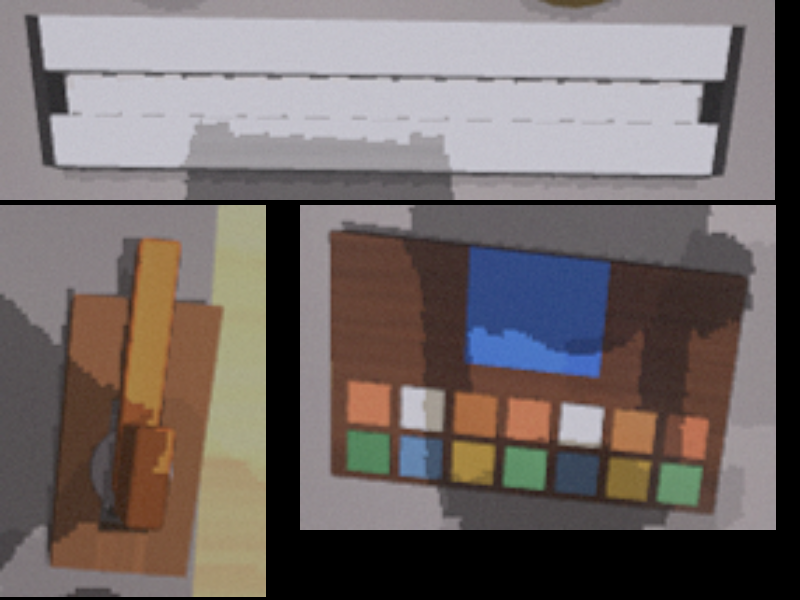

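The enlarged view gives these, in wrist pixels: the rail's far lip on rows 7–28, the slot on rows 29–46 and the near lip edge on rows 67–69. The centre of the clip grip's top face is at about (298,117), and the arm tip at about (301,32).

```bash
python3 - <<'E'
from h import *
import pickle
np.set_printoptions(precision=4,suppress=True)
c=pickle.load(open("w0.pkl","rb")); d=pickle.load(open("w1.pkl","rb"))
print(c['position'],R.from_rotvec(c['attitude']).as_matrix()[:,2])
f=lambda u,v:(100+u/2.5,v/2.5)
print("rail: FL FR NL NR")
L=[onz(c,p,.026) for p in [f(26,15),f(745,27),f(44,165),f(722,175)]]
for l in L: print(l)
print("slot far/near at u=255",[onz(c,(255,v),.026) for v in (7.8,29,46.5,68)])
print("centre",sum(L)/4)
g=lambda u,v:(300-300+135+(u-300)/2.8,90+(v-205)/2.8)
print("panel FL FR NR NL")
Q=[onz(c,p,.024) for p in [g(330,232),g(748,276),g(714,513),g(331,475)]]
for l in Q: print(l)
k=lambda u,v:(245+u/2.8,20+(v-205)/2.8)
print("grip top",[onz(d,k(*p),.090) for p in [(133,427),(174,430),(163,528),(125,527),(149,478)]])
print("arm",onz(d,k(158,240),.045),onz(d,k(143,423),.045))
print("rest FL FR NR NL",[onz(d,k(*p),.030) for p in [(73,295),(221,307),(187,576),(51,566)]])
t=get_calibration("top"); s=get_calibration("side")
print("flask top view base/side", onz(t,(229,124),0), onz(s,(314,170),0.01))
E
```

```text
[ 0.5799 -0.0074  0.3917] [-0.3099  0.0299 -0.9503]
rail: FL FR NL NR
[0.6831 0.1374 0.026 ]
[ 0.649  -0.1713  0.026 ]
[0.6236 0.1439 0.026 ]
[ 0.5899 -0.1642  0.026 ]
slot far/near at u=255 [array([ 0.6666, -0.0175,  0.026 ]), array([ 0.6462, -0.0156,  0.026 ]), array([ 0.6288, -0.014 ,  0.026 ]), array([ 0.6066, -0.0119,  0.026 ])]
centre [ 0.6364 -0.0136  0.026 ]
panel FL FR NR NL
[0.5845 0.1203 0.024 ]
[ 0.5495 -0.055   0.024 ]
[ 0.4426 -0.0334  0.024 ]
[0.4783 0.1422 0.024 ]
grip top [array([ 0.5148, -0.3073,  0.09  ]), array([ 0.5139, -0.3216,  0.09  ]), array([ 0.4801, -0.3196,  0.09  ]), array([ 0.4804, -0.3059,  0.09  ]), array([ 0.4976, -0.3137,  0.09  ])]
arm [ 0.5809 -0.3194  0.045 ] [ 0.5155 -0.3169  0.045 ]
rest FL FR NR NL [array([ 0.5638, -0.2889,  0.03  ]), array([ 0.5596, -0.348 ,  0.03  ]), array([ 0.4511, -0.3414,  0.03  ]), array([ 0.4554, -0.2815,  0.03  ])]
flask top view base/side [0.7369 0.0726 0.    ] [0.7471 0.0774 0.01  ]
```

```bash
cat >> h.py <<'E'
A=np.deg2rad(-6.25); RC=np.array([.6364,-.0136]); EX=np.array([np.cos(A),np.sin(A)]); EY=np.array([-np.sin(A),np.cos(A)])
def rw(x,y,z): return np.r_[RC+x*EX+y*EY,z]   # rail frame -> world
def wr(p): d=np.asarray(p)[:2]-RC; return np.array([d@EX,d@EY])
E
python3 - <<'E'
from h import *
import pickle
np.set_printoptions(precision=4,suppress=True)
o=ori(A-np.pi/2); Y=.043
robot.movep(rw(-.225,Y,.10),o); robot.movel(rw(-.225,Y,.02),rate=.15)
hit=robot.movel(rw(-.225,Y,-.01),rate=.03,force_limit=4); z=status.state()['tcp_pos'][2]; print("touch",hit,z)
z+=.005; robot.movel(rw(-.225,Y,z),rate=.05)
h=robot.movel(rw(-.165,Y,z),rate=.06,force_limit=25); s=status.state(); print(h,wr(s['tcp_pos']),s['force'])
h=robot.movel(rw(-.140,Y,z),rate=.02,force_limit=14); s=status.state(); print(h,wr(s['tcp_pos']),s['force'],s['t'])
robot.sleep(.3)
c=get_calibration("wrist"); im=snapshot("wrist"); cv2.imwrite("pics/w2.png",im[:,:,::-1]); pickle.dump(c,open("w2.pkl","wb"))
E
```

```text
touch False -0.009803640220349706
False [-0.1646  0.0431] [-0.3257 -0.3051 -0.9393]
True [-0.1512  0.043 ] [-0.2911  0.1481 -0.5725] 9.525
```

View pics/w2.png

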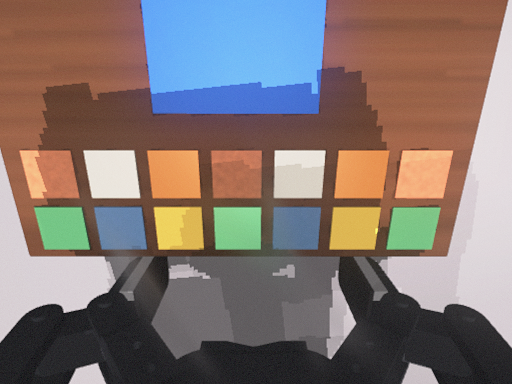

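The panel fills the view and looks square. Its back edge is at row 256 against both fingers, and the push stopped at the predicted depth. I'll back off and check it from higher up.

```bash
python3 - <<'E'
from h import *
import pickle
np.set_printoptions(precision=4,suppress=True)
o=ori(A-np.pi/2)
robot.movel(rw(-.185,.043,status.state()['tcp_pos'][2]),rate=.08)
robot.movel(rw(-.185,.043,.15),rate=.25); robot.movep(rw(-.14,.02,.20),o); robot.sleep(.3)
c=get_calibration("wrist"); im=snapshot("wrist"); cv2.imwrite("pics/w3f.png",im[:,:,::-1]); pickle.dump(c,open("w3.pkl","wb"))
us=[proj(c,rw(-.03,y,.025)) for y in (.15,-.15)]; print(us)
v0=int(max(0,min(u[1] for u in us)-70)); C=im[v0:v0+230,56:456]; print(v0,status.state()['t'])
cv2.imwrite("pics/w3.png",cv2.resize(C,None,fx=2,fy=2)[:,:,::-1])
h=cv2.cvtColor(im,cv2.COLOR_RGB2HSV)
m=((h[...,0]>100)&(h[...,0]<125)&(h[...,1]>150)&(h[...,2]>80)).astype(np.uint8)
k=max(cv2.findContours(m,0,1)[0],key=cv2.contourArea); 
for q in cv2.boxPoints(cv2.minAreaRect(k)): print(q,wr(onz(c,q,.024)))
E
```

```text
[array([120.3196,  58.7245]), array([428.0823,  59.1863])]
0 11.9333
[195. 110.] [-0.0783  0.0803]
[195.  69.] [-0.0391  0.0779]
[253.  69.] [-0.039   0.0207]
[253. 110.] [-0.0782  0.0206]
```

View pics/w3.png

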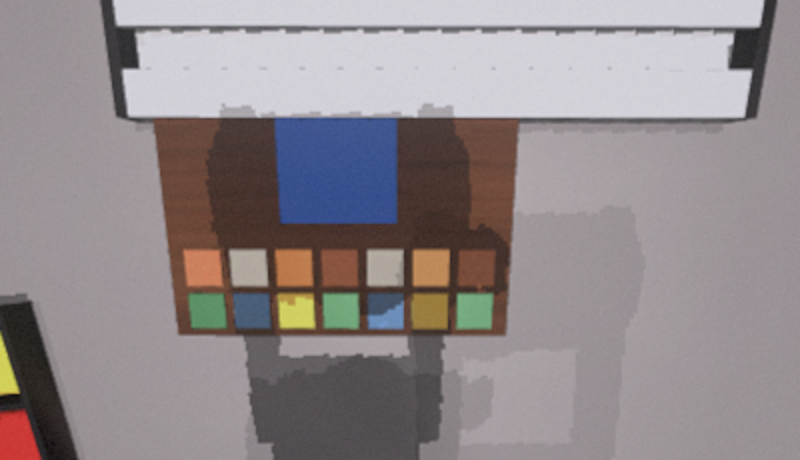

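The panel is square and flush: its edge and the rail's lower edge share crop row 118 along the full length. The patch centre is at rail y ≈ 0.049. Next I'll pick up the clip.

```bash
python3 - <<'E'
from h import *
np.set_printoptions(precision=4,suppress=True)
p=np.array([.4976,-.3140]); o=ori(np.deg2rad(-93))
robot.movep(np.r_[p,.16],o); robot.movel(np.r_[p,.049],rate=.12,force_limit=8)
print(status.state()['tcp_pos']); grab(40); s=status.state(); print("w",s['gripper_width'],s['gripper_force'],s['force'])
robot.movel(np.r_[p,.10],rate=.08); robot.movel(np.r_[p,.14],rate=.15); robot.sleep(.2); s=status.state(); print("w",s['gripper_width'],s['force'],s['t'])
robot.movel(rw(.0005,.049,.14),ori(A),rate=.15)
s=status.state(); print(s['q'],s['tcp_pos'],s['gripper_width'])
robot.sleep(.2); im=snapshot("wrist"); im2=snapshot("side")
C=np.hstack([cv2.resize(im,(400,300)),im2[110:410,170:570][:260] if 0 else cv2.resize(im2[90:280,160:413],(400,300))]); cv2.imwrite("pics/hold.png",C[:,:,::-1]); print(status.state()['t'])
E
```

```text
[ 0.4983 -0.3145  0.0501]
w 0.013511594085452768 41.0000878572464 [-0.9583  0.1363  1.0692]
w 0.01358901968403461 [-0.3959  0.2388 -1.6781] 16.3417
[-0.0618  0.1641  1.6489 -0.0001  1.3287  0.048 ] [0.6421 0.0346 0.1399] 0.013161307270888895
19.3083
```

View pics/hold.png

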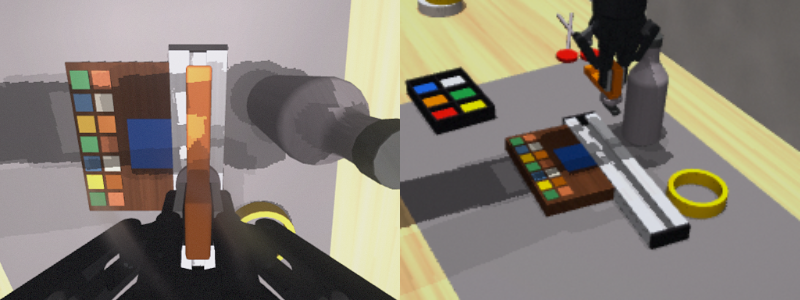

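The wrist half of the picture shows the clip held straight, with its arm lying along the slot (columns 187–212). The side half shows it above the rail, clear of the flask. I'll insert it now.

```bash
python3 - <<'E'
from h import *
np.set_printoptions(precision=4,suppress=True)
robot.movel(rw(.0005,.049,.075),rate=.12); robot.sleep(.2)
h=robot.movel(rw(.0005,.049,.0475),rate=.03,force_limit=8); s=status.state(); print(h,s['tcp_pos'],wr(s['tcp_pos']),s['force'],s['gripper_width'])
if s['tcp_pos'][2]<.052:
    release(); robot.sleep(.3); s=status.state(); print(s['tcp_pos'],s['force'],s['t'])
    im=snapshot("wrist"); im2=snapshot("side")
    C=np.hstack([cv2.resize(im,(400,300)),cv2.resize(im2[90:280,160:413],(400,300))]); cv2.imwrite("pics/ins.png",C[:,:,::-1])
E
```

```text
False [0.6425 0.035  0.0478] [0.0007 0.049 ] [-1.5342  0.338  -2.5995] 0.01361424254980083
[0.6422 0.0351 0.0475] [-0.1905  0.3576 -0.1653] 22.2583
```

View pics/ins.png

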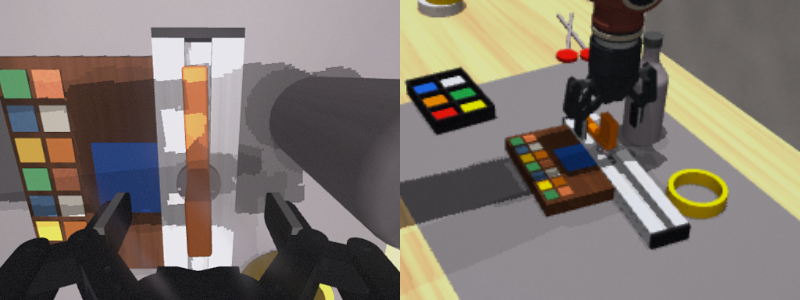

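The clip is seated: its arm lies along the slot, the fingers are open, and the weight is off the tool. I'll regrip it and turn it.

```bash
python3 - <<'E'
from h import *
import pickle
np.set_printoptions(precision=4,suppress=True)
p=rw(.0005,.049,.0475)
grab(30); robot.sleep(.1); print(status.state()['gripper_width'])
for a in range(15,91,15):
    h=robot.movel(p,ori(A+np.deg2rad(a)),rate=.05,force_limit=25); s=status.state(); print(a,h,s['force'],s['ft_torque'],s['t'])
    if h: break
else:
    release(); robot.sleep(.2); robot.movel(rw(.0005,.049,.17),rate=.12)
    robot.movel(rw(.03,.049,.22),rate=.15); robot.sleep(.2)
    c=get_calibration("wrist"); im=snapshot("wrist"); im2=snapshot("side"); pickle.dump(c,open("w4.pkl","wb")); cv2.imwrite("pics/finf.png",im[:,:,::-1])
    C=np.hstack([cv2.resize(im,(400,300)),cv2.resize(im2[90:280,160:413],(400,300))]); cv2.imwrite("pics/fin.png",C[:,:,::-1]); print(status.state()['t'])
E
```

```text
0.013774493264486742
15 False [-0.22   -0.5382  0.5796] [0.0269 0.0274 0.0012] 23.5167
30 False [-1.0916  0.5414  0.1282] [0.0128 0.0079 0.0198] 23.925
45 False [-0.5054  1.5971  1.1891] [0.0466 0.0775 0.0372] 24.3333
60 False [-0.3914  0.5297  1.3726] [ 0.024   0.0409 -0.004 ] 24.7417
75 False [ 0.2572 -0.2158  1.7371] [ 0.0843  0.081  -0.0396] 25.15
90 False [-0.8391  0.4284  1.2162] [0.0613 0.0411 0.0784] 25.5583
28.45
```

View pics/fin.png

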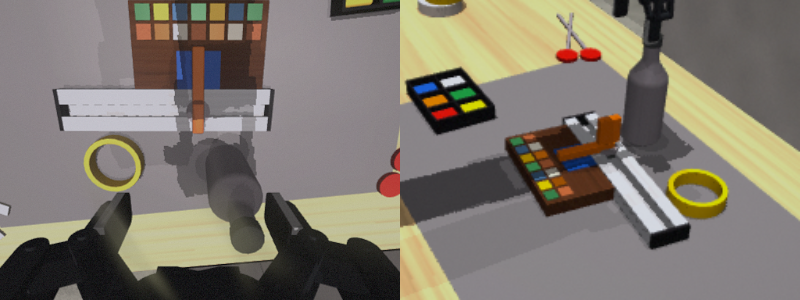

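The final wrist picture shows the arm straight across the level rail (column 198, rows 47–130), centred on the blue patch (columns 176–221). The panel is flush, and the flask and tape are untouched.

```bash
python3 -c "
from cell import *
print(workorder.close_job())"
```

```text
the job is handed in; nothing more can be done
None
```

The job is handed in, though no verdict came back: the final pictures show the panel flush and square against the rail, and the clip dropped in, released and turned a quarter turn, its arm straight across over the blue patch; the flask and tape look undisturbed, and the jar I kept clear of but did not check again.

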